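# Wind the screw press down on the mould and lock the spindle

## Task

Close the bench press on the mould: with a fingertip against a spoke, push the handwheel round clockwise (seen from above) until the round pressure plate sits tight on the mould lid and the wheel comes to its stop. Then push the ball of the lock-nut lever under the wheel clockwise as far as it goes, so that the spindle is locked. Finger pressure is enough: grip nothing, do not force wheel or lever at their stops, and leave the loose things on the bench and the press bed where they are.

Things in the scene. Friction and masses are not known exactly. Their poses are not given: they have to be found in the camera images.
- press: Fixed bench screw press, dark red. Bed 280 x 390 mm, top 30 mm above the bench; columns 165 mm either side of the spindle (its y) carry a crosshead along y, 400 mm long, top 214 mm high (column nuts 230 mm). A round steel mould is strapped down mid-bed. Origin: on the spindle axis at bench height; z up; -x is the front, towards the robot.
- plate: Round steel pressure plate, 140 mm across, 14 mm thick, on the foot of the spindle; it carries spindle and handwheel. Origin: centre of its lower face. It goes straight down as the wheel turns, wheel and all: 24 mm a full turn (3.82 mm per rad).
- lid_top (a point): Centre of the top face of the mould lid, on the spindle axis, 100 mm above the bench. When the press is closed the plate's lower face lies on it.
- wheel_hub (a point): Centre of the iron handwheel, on the vertical spindle axis at mid height of spokes and rim (262 mm above the bench when closed, up to 282 mm open). Turns with the wheel: x along one of 3 spokes 120 degrees apart; z up. Rim: mean radius 110 mm, 16 mm thick. Spokes 18 mm wide, 12 mm deep; hub radius 27 mm, nut to 29 mm above this point. Windows between spokes are clear for 30 mm below this point.
- spoke0 (a point): Middle of spoke 1 of the handwheel's three, on its centre line at mid height, 66 mm from the spindle axis; turns and sinks with the wheel. x outward along the spoke, z up; the window to push from for a clockwise turn is on its +y side.
- spoke1 (a point): Middle of spoke 2 of the handwheel's three, on its centre line at mid height, 66 mm from the spindle axis; turns and sinks with the wheel. x outward along the spoke, z up; the window to push from for a clockwise turn is on its +y side.
- spoke2 (a point): Middle of spoke 3 of the handwheel's three, on its centre line at mid height, 66 mm from the spindle axis; turns and sinks with the wheel. x outward along the spoke, z up; the window to push from for a clockwise turn is on its +y side.
- wheel (a joint): Angle of the handwheel in rad, growing clockwise from above: 0 fully up, 5.60 at the stop, where the plate is tight on the lid. Starts between 0.4 and 3.0. Turns stiffly, about 0.35 N m (5 N at 70 mm from the axis), and stays where it is left.
- lever_ball (a point): Centre of the black ball (32 mm across) on the lock-nut lever, 158 mm from the spindle axis, 257 mm above the bench, at the front of the press outside the wheel's rim (outer radius 118 mm). The lever, an 11 mm bar, runs level from the nut under the wheel at 221 mm and is cranked up to the ball over its last 33 mm. Its frame turns with it; -x points from spindle to ball.
- lock_lever (a joint): Angle of the lock-nut lever in rad, growing clockwise from above (the ball moves across the front of the press to its +y side): 0 loose, 1.25 at its stop, locked. Starts between 0 and 0.2. Friction 0.15 N m (1 N at the ball); stays where it is left.
- spanner: Loose steel spanner, 150 mm, lying on the press bed in front of the mould; bystander. Origin mid-length at its underside.
- collar: Loose steel collar, 40 mm across, 22 mm high, on the press bed at a front corner; bystander. Origin at the centre of its underside.
- oil_bottle: Grey bottle, 60 mm across, 160 mm tall, standing beside the press; bystander. Origin at the centre of its underside, z up.
- grease_tin: Tin, 76 mm across, 75 mm tall, standing beside the press; bystander. Origin at the centre of its underside, z up.
- pin_cup: Steel cup, 72 mm across, 85 mm tall, standing beside the press; bystander. Origin at the centre of its underside, z up.
- brush: Brush, 190 mm, lying on the bench in front; bystander. Origin at its underside.
- spare_lid: Spare steel mould lid, 150 mm disc with a knob, 41 mm high over all, lying on the bench; bystander. Origin at the centre of its underside.

How it is judged:
By the outcome, as a careful person would: the job done as asked, in the order asked, and still so for the second after the job is handed in, with the robot touching nothing.
It also fails if it takes over 58 s, if anything falls off the work surface, if the arm or the gripper's body presses on something with over 40 N, if the wrist force passes 120 N, or if a joint passes its speed limit or range.

## Robot

A 6-joint arm with a two-finger parallel gripper is mounted at the origin on the work surface. World frame = base frame: x ahead of the robot, y to its left, z up, the work surface at z = 0. Lengths are in m, angles in rad, forces in N, time in s.
With the tool pointing down it reaches from about 0.325 to 0.9 m from the base axis. Payload 6.1 kg.
Tool frame: the origin (TCP) lies midway between the tips of the shut fingers; the grasp point (between the pads) lies 19 mm behind it; x points along the fingers, y is the direction in which the jaws open and shut, and the axes are right-handed (so a half turn about x gives the same grasp; the last joint's range is limited). The gripper opens to 85 mm and grips with 20 to 120 N. Pads are 22 mm wide; open, the fingers measure 114 mm over their backs; the gripper's body (76 mm by 85 mm) begins 54 mm behind the grasp point. The pads swing forward as they close: fully open they stand 13 mm farther back than shut.
Start: joints at [1.167, 0.22, 1.526, -0, 1.395, -0.126], TCP at [0.171, 0.601, 0.231] pointing down, gripper open.
Joint ranges: [-2.98, 2.98], [-0.91, 2.08], [0.09, 2.57], [-1.24, 4.39], [0.2, 2.65], [-2.68, 2.68]. Speed limits (rad/s): [2.57, 2.57, 3.01, 3.14, 3.14, 3.14].

## Interface

Orientations are given as [roll, pitch, yaw] about the fixed x, y, z axes, in that order (R = Rz(yaw) Ry(pitch) Rx(roll)).
In Python, from plant import movep, move_l, set_joints, gripper_to, hold, inverse_kinematics, observe, get_image, get_calibration, Unreachable, job_done gives the robot as it stands. Calls block until the motion is done:
- movep(position, orientation): joint-space move of the TCP to a pose.
- move_l(position, feed=0.15, rotation=None, max_force=None): straight line of the TCP; rotation=None keeps the orientation; feed is the mean speed in m/s. With max_force (N) it stops when the force on the tool has changed by that much, and returns True; else False.
- set_joints(angles): joint-space move.
- gripper_to(opening, f_grip=None): finger opening in m; f_grip is the grip in N (None keeps the last); returns when the fingers have stopped.
- hold(seconds).
- inverse_kinematics(position, orientation): joint angles nearest the present ones, or None.
- observe(): the state.
- get_image(name): name is "scene" or "top"; returns (picture, depth): 384x512x3 uint8, red, green, blue; 384x512 float32, m along the optical axis (not along the pixel's ray), 0 where there is no reading.
- get_calibration(name): a dict with "intrinsics" (3x3 intrinsics, pixels), "dist_coeffs" ([k1, k2, p1, p2, k3] as OpenCV has them; the pictures are not rectified), "world_from_camera" (4x4, takes a point from camera to world coordinates). Camera axes: x right, y down, z forward; pixel columns grow to the right and rows downward; lengths in m; the calibration is good to about 2 mm. A picture is of the moment at which its call begins. get_calibration takes no time and is no camera call.
A pose or a line that the arm cannot do raises Unreachable and nothing moves.
- job_done(): hands the job in, once; it reports no verdict.
The state is a dict: "time_s": time; "q": joint angles; "joint_velocities": joint speeds; "joint_torque": joint torques, N m; "eef_pos": TCP position; "tcp_rot": TCP orientation; "ft_force": force on the tool from outside, world axes, zero at the start; "torque": the same for the moment, N m; "opening": finger opening in m.
Only numpy, scipy, OpenCV 4.12 (cv2) and the standard library are available. Lean on these libraries where they do the work, as an engineer would, in place of code of your own. Each camera call takes 0.05 s, during which the arm holds its last target. There are 200 camera calls.

## Working session

There is one attempt and no reset: what is moved stays moved. The work goes in short steps, each a Python script; the robot and the scene stay as the last script left them, time stands still between calls to the robot, and variables do not carry over. Pictures are saved under pics/ and viewed, about 8 in all and at most 12, crops included, and the job is handed in when it is done.

```bash
mkdir -p pics; ls; cat > h.py <<'E'
import numpy as np, cv2
from plant import *
def snap(name,f):
    im,d=get_image(name); cv2.imwrite('pics/'+f+'.png',im[:,:,::-1]); np.save('pics/'+f+'.npy',d); return im,d
def pts(name,d,px):
    c=get_calibration(name);K=np.array(c['intrinsics'],float);D=np.array(c['dist_coeffs'],float);T=np.array(c['world_from_camera'])
    px=np.array(px,float).reshape(-1,2)
    n=cv2.undistortPoints(px.reshape(-1,1,2),K,D).reshape(-1,2)
    z=d[px[:,1].round().astype(int),px[:,0].round().astype(int)][:,None]
    return (np.hstack([n*z,z])@T[:3,:3].T+T[:3,3])
def cloud(name,d):
    v,u=np.nonzero(d>0); px=np.c_[u,v]; return px,pts(name,d,px)
E
python3 - <<'E'
from h import *
a,_=snap('top','t0'); b,_=snap('scene','s0')
for n in('top','scene'): print(np.round(get_calibration(n)['world_from_camera'],3))
cv2.imwrite('pics/both.png',cv2.resize(np.vstack([a,b])[:,:,::-1],None,fx=.78,fy=.78))
print(observe())
E
```

```text
pics
[[-0.008 -0.999  0.043  0.467]
 [-1.     0.009  0.015 -0.   ]
 [-0.015 -0.043 -0.999  1.207]
 [ 0.     0.     0.     1.   ]]
[[ 1.     0.004 -0.019  0.501]
 [ 0.014 -0.818  0.575 -0.464]
 [-0.013 -0.575 -0.818  0.879]
 [ 0.     0.     0.     1.   ]]
{'time_s': 0.1, 'q': array([ 1.16688347e+00,  2.21161092e-01,  1.52749256e+00, -8.88824221e-06,
        1.39469821e+00, -1.26086328e-01]), 'joint_velocities': array([ 0.00110083, -0.00052165, -0.0006183 , -0.00143216, -0.00093071,
       -0.00033075]), 'joint_torque': array([ 1.20087156e-03, -4.98242676e+01, -3.90549588e+01,  8.02647446e-05,
        5.64980568e-03, -2.31755649e-05]), 'eef_pos': array([0.1711998 , 0.60053144, 0.23030226]), 'tcp_rot': array([-1.69190998,  1.5690371 , -1.96973494]), 'ft_force': array([ 0.00123222, -0.66103899,  0.17177543]), 'torque': array([0.02285658, 0.02543196, 0.0167294 ]), 'opening': 0.08544489508049995}
```

View pics/t0.png

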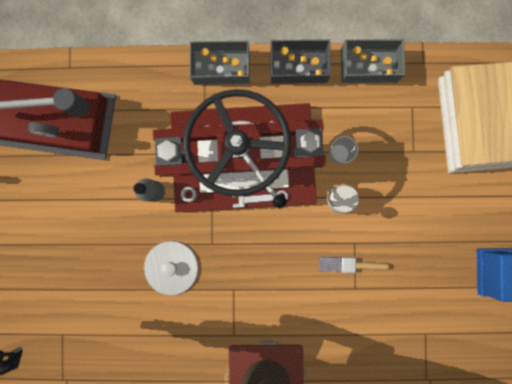

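View pics/s0.png

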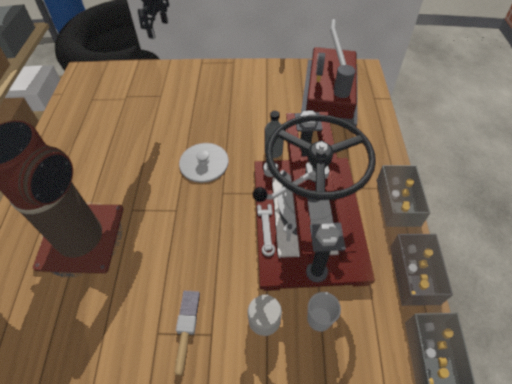

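The top view shows the wheel hub at about (237,142), three spokes (up-left, right, down-left) and the ball at about (280,200). In the scene view the ball is at (260,194). Next I measure these.

```bash
python3 - <<'E'
from h import *
d=np.load('pics/t0.npy'); im=cv2.imread('pics/t0.png')
px,P=cloud('top',d)
# rim/wheel points: z 0.255-0.30 in window
m=(P[:,2]>0.250)&(P[:,2]<0.305)&(abs(px[:,0]-237)<62)&(abs(px[:,1]-142)<62)
Q=P[m]
from scipy.optimize import least_squares
c=np.array(pts('top',d,[[237,142]])[0]);print('hubtop',c)
r=np.hypot(*(Q[:,:2]-c[:2]).T); R=Q[(r>.095)&(r<.13)]
s=least_squares(lambda p:np.hypot(R[:,0]-p[0],R[:,1]-p[1])-p[2],[c[0],c[1],.11],loss='soft_l1',f_scale=.004)
print('rim',s.x,len(R),np.percentile(R[:,2],[10,50,90]))
cx=s.x[:2]; v=Q[:,:2]-cx; r=np.hypot(*v.T); a=np.degrees(np.arctan2(v[:,1],v[:,0]))
k=(r>.04)&(r<.095); print('spokeang',np.histogram(a[k],bins=np.arange(-180,181,10)))
z3=np.exp(1j*np.radians(3*a[k])).mean(); print('phase',np.degrees(np.angle(z3))/3,abs(z3), np.median(Q[k][:,2]))
print('ball',pts('top',d,[[280,200],[281,199],[279,201]]), 'nuts',pts('top',d,[[167,152],[309,142]]))
ds=np.load('pics/s0.npy'); print('scene',pts('scene',ds,[[260,194],[320,150]]))
cv2.imwrite('pics/c0.png',cv2.resize(im[80:225,125:370],None,fx=3.2,fy=3.2,interpolation=cv2.INTER_CUBIC))
E
```

```text
hubtop [0.61727989 0.05604825 0.30535405]
rim [0.62065264 0.05897522 0.10901466] 2411 [0.28014415 0.28379931 0.28631611]
spokeang (array([  0,   0,   0,   0,   0,   0,   0,  38, 145,  39,   0,   0,   0,
         0,   0,   0,   0,   0,   0,  34, 137,  35,   0,   0,   0,   0,
         0,   0,   0,   0,   0,  44, 143,  34,   0,   0]), array([-180, -170, -160, -150, -140, -130, -120, -110, -100,  -90,  -80,
        -70,  -60,  -50,  -40,  -30,  -20,  -10,    0,   10,   20,   30,
         40,   50,   60,   70,   80,   90,  100,  110,  120,  130,  140,
        150,  160,  170,  180]))
phase 24.942948831338683 0.9668152962343625 0.2827972869037302
ball [[ 0.49516064 -0.03467273  0.26937605]
 [ 0.49715249 -0.03666551  0.27461751]
 [ 0.49286032 -0.03229661  0.27453622]] nuts [[ 0.60857288  0.22157238  0.230329  ]
 [ 0.62802615 -0.10358411  0.23077527]]
scene [[ 0.49164446 -0.04108806  0.27078684]
 [ 0.61472357  0.04848477  0.3018212 ]]
```

View pics/c0.png

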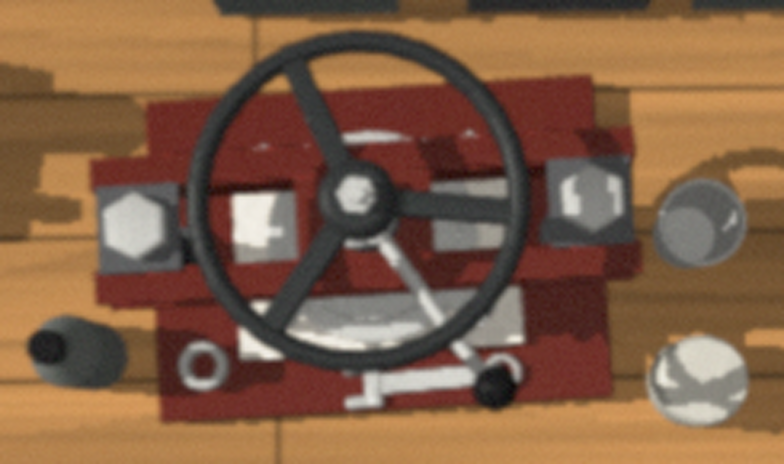

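```bash
cat >> h.py <<'E'
C=np.array([0.6184,0.0588])
def pose(phi,r,z,flip=0):   # phi rad about the spindle; tool z tangential
    return [*(C+r*np.array([np.cos(phi),np.sin(phi)])),z],[0,np.pi/2,(phi-np.pi/2+flip*np.pi+np.pi)%(2*np.pi)-np.pi]
E
python3 - <<'E'
from h import *
for sp in(25,145,-95):
  for fl in(0,1):
    q=[inverse_kinematics(*pose(np.radians(sp+30-t),.068,.265,fl)) for t in range(0,281,20)]
    print(sp,fl,['--' if a is None else (round(a[5],2)) for a in q])
    if all(a is not None for a in q): print(np.round(q,2))
E
```

```text
25 0 [np.float64(-0.91), np.float64(-0.58), np.float64(-0.27), np.float64(0.05), np.float64(0.36), np.float64(0.68), np.float64(1.01), np.float64(1.34), np.float64(1.69), np.float64(2.05), np.float64(2.43), '--', '--', '--', np.float64(-2.31)]
25 1 [np.float64(2.24), np.float64(2.56), '--', '--', '--', np.float64(-2.46), np.float64(-2.13), np.float64(-1.8), np.float64(-1.45), np.float64(-1.09), np.float64(-0.72), np.float64(-0.33), np.float64(0.06), np.float64(0.45), np.float64(0.83)]
145 0 ['--', '--', np.float64(-2.31), np.float64(-1.94), np.float64(-1.58), np.float64(-1.24), np.float64(-0.91), np.float64(-0.58), np.float64(-0.27), np.float64(0.05), np.float64(0.36), np.float64(0.68), np.float64(1.01), np.float64(1.34), np.float64(1.69)]
145 1 [np.float64(0.06), np.float64(0.45), np.float64(0.83), np.float64(1.2), np.float64(1.56), np.float64(1.9), np.float64(2.24), np.float64(2.56), '--', '--', '--', np.float64(-2.46), np.float64(-2.13), np.float64(-1.8), np.float64(-1.45)]
-95 0 [np.float64(1.01), np.float64(1.34), np.float64(1.69), np.float64(2.05), np.float64(2.43), '--', '--', '--', np.float64(-2.31), np.float64(-1.94), np.float64(-1.58), np.float64(-1.24), np.float64(-0.91), np.float64(-0.58), np.float64(-0.27)]
-95 1 [np.float64(-2.13), np.float64(-1.8), np.float64(-1.45), np.float64(-1.09), np.float64(-0.72), np.float64(-0.33), np.float64(0.06), np.float64(0.45), np.float64(0.83), np.float64(1.2), np.float64(1.56), np.float64(1.9), np.float64(2.24), np.float64(2.56), '--']
```

```bash
python3 - <<'E'
from h import *
gripper_to(0.0)
move_l([.15,.50,.42],feed=.25)
p,o=pose(np.radians(-60),.068,.40,1); movep(p,o)
print(move_l([p[0],p[1],.266],feed=.15,max_force=8))
s=observe();print(s['time_s'],s['eef_pos'],s['ft_force'],s['q'],s['opening'])
a,_=snap('top','t1'); b,_=snap('scene','s1')
cv2.imwrite('pics/b1.png',np.vstack([cv2.resize(a[70:230,120:376],(768,480))[100:430],cv2.resize(b[80:300,190:450],(768,650))[30:300]])[:,:,::-1][:600])
E
```

```text
False
5.4333 [ 6.53063823e-01 -8.42050713e-05  2.67462458e-01] [ 0.03754088 -0.14985643  0.99740939] [-1.20774457e-01  2.65168675e-01  1.40587828e+00 -5.33115074e-06
  1.46832279e+00 -2.21531234e+00] -4.2168686691709903e-05
```

View pics/b1.png

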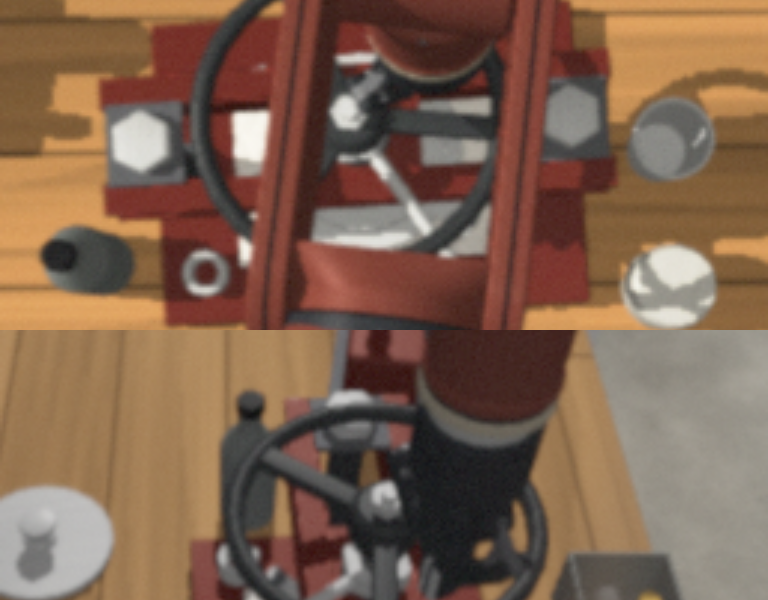

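The fingertip is down in the window on the push side of the spoke at -95°, and nothing was touched. Now I push in one arc.

```bash
python3 - <<'E'
from h import *
phi=np.radians(-60); end=np.radians(-60-250); z=.266; n=0
while phi>end:
    phi-=np.radians(8)
    if phi<np.radians(-80): z-=.00382*np.radians(8)
    p,o=pose(phi,.068,z,1)
    st=move_l(p,feed=.06,rotation=o,max_force=11)
    s=observe(); e=s['eef_pos']; f=s['ft_force']; a=np.arctan2(*(e[:2]-C)[::-1])
    t=np.array([np.sin(a),-np.cos(a)]); r=t[::-1]*[-1,1]
    ft=-f[:2]@t; n+=1
    print(st,round(s['time_s'],2),round(np.degrees(phi)),round(np.degrees(a),1),'ft %.1f f %s r %.3f z %.4f'%(ft,np.round(f,1),np.hypot(*(e[:2]-C)),e[2]))
    if st or ft>14: break
E
```

```text
False 5.84 -68 -67.7 ft -0.8 f [-0.8 -0.1 -0.7] r 0.068 z 0.2670
False 6.15 -76 -75.8 ft -0.0 f [-0.   0.1 -0.2] r 0.068 z 0.2664
False 6.46 -84 -84.0 ft 0.3 f [ 0.4 -0.3  0.2] r 0.068 z 0.2655
False 6.77 -92 -92.0 ft 0.4 f [ 0.5  0.8 -0.1] r 0.068 z 0.2649
False 7.08 -100 -100.1 ft 0.1 f [ 0.1 -0.  -0. ] r 0.068 z 0.2643
False 7.38 -108 -108.0 ft 0.5 f [0.5 0.  0.3] r 0.068 z 0.2638
False 7.69 -116 -116.1 ft 0.3 f [ 0.2 -0.1  0.3] r 0.068 z 0.2633
False 8.0 -124 -124.1 ft 0.1 f [0.3 0.2 0.3] r 0.068 z 0.2628
False 8.31 -132 -132.1 ft -0.6 f [-1.1 -0.4  0.6] r 0.068 z 0.2622
False 8.62 -140 -140.1 ft -0.8 f [-0.5  0.7 -0.5] r 0.068 z 0.2617
False 8.93 -148 -148.1 ft 1.1 f [ 0.6 -0.9  0. ] r 0.068 z 0.2612
False 9.23 -156 -156.1 ft -0.1 f [-0.6 -0.1 -0.6] r 0.068 z 0.2606
False 9.54 -164 -164.1 ft -0.0 f [-0.2 -0.  -0.4] r 0.068 z 0.2601
False 9.85 -172 -172.1 ft 0.6 f [ 0.2 -0.6 -0.3] r 0.068 z 0.2596
False 10.16 -180 179.9 ft 0.3 f [-0.7 -0.3  1.1] r 0.068 z 0.2591
False 10.47 -188 172.0 ft 0.0 f [-0.  -0.  -0.4] r 0.068 z 0.2585
False 10.78 -196 164.0 ft 0.5 f [ 0.  -0.5  0.6] r 0.
[... 227 characters left out ...]
 132.0 ft 0.1 f [-0.6  0.5 -0.1] r 0.068 z 0.2559
False 12.32 -236 124.0 ft -0.2 f [ 0.4 -0.2  0.4] r 0.068 z 0.2553
False 12.62 -244 116.0 ft 0.0 f [ 0.  -0.   1.1] r 0.068 z 0.2548
False 12.93 -252 108.0 ft -0.0 f [-0.3  1.1  0.4] r 0.068 z 0.2542
False 13.24 -260 100.0 ft 0.4 f [-0.4 -0.3 -0.6] r 0.068 z 0.2537
False 13.55 -268 92.0 ft 0.3 f [-0.3  0.1 -0.2] r 0.068 z 0.2532
False 13.86 -276 84.0 ft -0.2 f [0.2 0.1 0.5] r 0.068 z 0.2527
False 14.17 -284 76.0 ft 0.1 f [-0.4 -1.2  0.8] r 0.068 z 0.2521
False 14.47 -292 67.9 ft 0.0 f [-0.1 -0.2  0.2] r 0.068 z 0.2516
False 14.78 -300 59.9 ft -0.2 f [0.3 0.  0.7] r 0.068 z 0.2510
True 14.99 -308 58.0 ft 4.7 f [-4.1  2.2  3.4] r 0.069 z 0.2504
```

Contact came at about -302°, roughly 3.9 rad of turn, which matches the stop I expected. I back off, lift and check.

```bash
cat > look.py <<'E'
from h import *
import sys
k=sys.argv[1]
a,d=snap('top','t'+k); b,_=snap('scene','s'+k)
px,P=cloud('top',d); v=P[:,:2]-C; r=np.hypot(*v.T); A=np.degrees(np.arctan2(v[:,1],v[:,0]))
w=(P[:,2]>.25)&(P[:,2]<.31)
m=w&(r>.103)&(r<.118); print('rim z',np.median(P[m,2]),m.sum())
m=w&(r>.04)&(r<.09)&(P[:,2]<.29); z3=np.exp(3j*np.radians(A[m])).mean(); print('phase',np.degrees(np.angle(z3))/3,abs(z3),'spoke z',np.median(P[m,2]))
m=w&(r>.14)&(r<.175); print('ball',np.median(P[m],axis=0),m.sum(),np.median(A[m]))
cv2.imwrite('pics/b%s.png'%k,np.vstack([cv2.resize(a[80:225,125:370],(588,348)),cv2.resize(b[100:290,180:420],(588,465))[60:310]])[:,:,::-1])
print(observe()['time_s'],observe()['ft_force'])
E
python3 - <<'E'
from h import *
e=observe()['eef_pos']
p,o=pose(np.radians(66),.068,e[2],1); move_l(p,feed=.06,rotation=o)
move_l([p[0],p[1],.36],feed=.2)
# clear of the view, over the free bench in front of the press
move_l([.40,-.10,.40],feed=.25)
E
python3 look.py 2
```

```text
rim z 0.2691127899577685 1940
phase 42.02228666136265 0.9606099173665804 spoke z 0.2680110058723115
ball [ 0.4930084  -0.03244688  0.26860116] 165 -143.87783724632885
17.6417 [-1.6536943   0.21699529  0.699982  ]
```

View pics/b2.png

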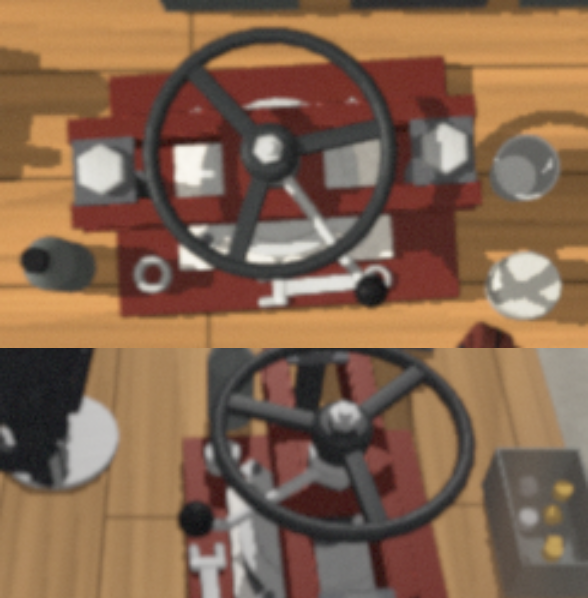

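The wheel turned 223° (3.89 rad) and the spoke top sank 14.8 mm to 268 mm, which is the closed height. I test the stop once more with a gentle press, then move to the lever.

```bash
python3 - <<'E'
from h import *
def rep(st,tag=''):
    s=observe(); e=s['eef_pos'];f=s['ft_force']; print(tag,st,round(s['time_s'],2),'ang %.1f r %.3f z %.4f'%(np.degrees(np.arctan2(*(e[:2]-C)[::-1])),np.hypot(*(e[:2]-C)),e[2]),np.round(f,1))
R=np.radians
p,o=pose(R(66),.068,.36,1); movep(p,o)
if move_l([p[0],p[1],.251],feed=.15,max_force=8): rep(1,'blocked'); raise SystemExit
for a in (60,56,52,48,44):
    q,o2=pose(R(a),.068,.2505,1); st=move_l(q,feed=.03,rotation=o2,max_force=14); rep(st,'wheel')
    if st: break
q,o2=pose(R(66),.068,.251,1); move_l(q,feed=.06,rotation=o2)
move_l([q[0],q[1],.36],feed=.2)
p,o=pose(R(234),.160,.36,1); movep(p,o); rep(0,'above')
st=move_l([p[0],p[1],.247],feed=.12,max_force=5); rep(st,'down')
E
```

```text
wheel False 20.17 ang 59.7 r 0.068 z 0.2516 [-0.6 -0.3 -0.3]
wheel False 20.48 ang 58.0 r 0.069 z 0.2512 [-7.3  3.9  3.3]
wheel True 20.68 ang 57.9 r 0.069 z 0.2508 [-2.   2.8  2.7]
above 0 24.51 ang -126.0 r 0.160 z 0.3599 [-0.2 -0.2 -0.8]
down False 25.6 ang -125.8 r 0.160 z 0.2480 [ 0.2 -0.5  1.1]
```

The stop is confirmed: same 58° contact and no further movement. Now the lever.

```bash
python3 - <<'E'
from h import *
R=np.radians
a=234
while a>135:
    a-=4; p,o=pose(R(a),.160,.247,1); st=move_l(p,feed=.05,rotation=o,max_force=7)
    s=observe(); e=s['eef_pos']; an=np.degrees(np.arctan2(*(e[:2]-C)[::-1]))%360
    if st or a%5<4: print(st,round(s['time_s'],2),a,round(an,1),np.round(s['ft_force'],1))
    if st: break
E
```

```text
False 25.98 230 230.1 [-1.   0.2 -0.6]
False 26.35 226 226.1 [-1.1 -0.2 -0.1]
False 26.73 222 222.1 [-0.2 -0.2 -0.6]
False 27.1 218 218.1 [-0.9  0.3  0.5]
False 27.85 210 210.1 [-0.2  0.5 -0.9]
False 28.23 206 206.1 [-0.7  0.   0.4]
False 28.6 202 202.1 [ 0.4 -0.5 -0.1]
False 28.98 198 198.1 [ 0.5 -0.5  0.1]
False 29.73 190 190.1 [-0.  -0.   0.6]
False 30.1 186 186.1 [-0.5  0.5 -0.5]
False 30.48 182 182.1 [-0.5  0.4  0.7]
False 30.85 178 178.1 [-0.8  0.1  0.7]
False 31.6 170 170.1 [-0.4 -0.3 -0.7]
False 31.98 166 166.1 [-0.9 -0.1  0.4]
False 32.35 162 162.1 [ 0.3  0.2 -0.1]
False 32.73 158 158.1 [-0.1  0.3 -0.3]
True 32.96 154 156.3 [-0.7 -4.1  2.8]
```

```bash
python3 - <<'E'
from h import *
p,o=pose(np.radians(164),.162,.248,1); move_l(p,feed=.06,rotation=o)
move_l([p[0],p[1],.36],feed=.2); move_l([.40,-.10,.40],feed=.25)
E
python3 look.py 3
```

```text
rim z 0.26925278849145695 1931
phase 41.993644963600836 0.9604582769280106 spoke z 0.26823238571099917
ball [0.48793609 0.1427209  0.26859388] 163 147.02168928136751
35.3167 [-0.09392086  0.70424513  0.53756338]
```

View pics/b3.png

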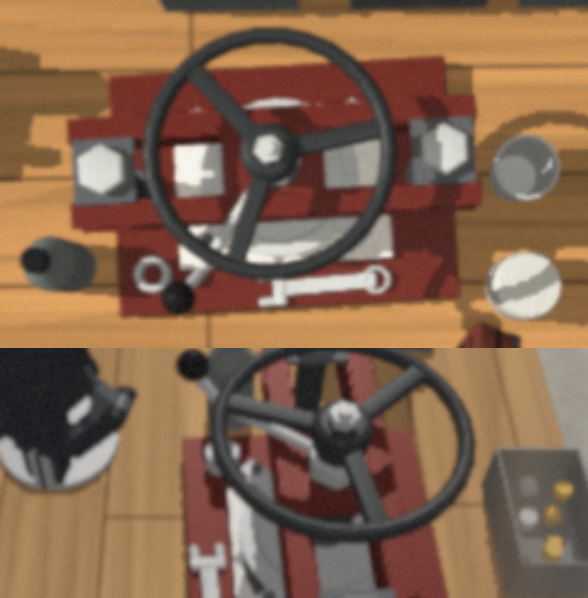

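The ball now rests at its +y stop. The wheel hasn't moved and the bystanders are where they were.

```bash
python3 -c "
from plant import *
job_done()"
```

```text
the job is handed in; nothing more can be done
```

I closed the press and locked the spindle, then handed the job in at about 35 s on the robot's clock. The hand-in gives no verdict.

- **Wheel:** One fingertip push turned it clockwise about 223° (3.89 rad) to its stop. The spokes sank 14.8 mm to the closed height. A second gentle press met the stop at the same 58° contact, and the wheel did not move.
- **Lever:** I pushed the ball clockwise about 69° (1.21 rad) until the force rose at its stop. That fits the 1.25 rad stop if it started at about 0.04. The final picture shows it resting on the +y side, and the wheel's angle and height did not change.
- **Surroundings:** The loose things visible in the last close-ups had not moved. The brush was outside those views. The spare lid was partly hidden behind the gripper in one of them. I did not check either again, though the arm stayed well above both. The arm was clear of everything at hand-in, and the wrist force readings I took stayed below 10 N.

No check failed. The force readings taken at rest between push steps were near zero instead of the 5 N or so expected for the wheel, so I relied on the turn angle, the height and the repeated stop instead.

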